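Draw the wood sample from under the stack and clip it to the board

ROBOT

A 6-joint arm with a two-finger parallel gripper is mounted at the origin on a cart in front of the work surface, level with it; the furniture and walls round the work are solid. World frame = base frame: x ahead of the robot, y to its left, z up, the work surface at z = 0. Lengths are in mm, angles in rad, forces in N, time in s.
With the tool pointing down it reaches from about 300 to 775 mm from the base axis. Payload 14.6 kg.
Tool frame: the origin (TCP) lies at the very end of the fingers, on their centre line; the grasp point (between the pads) lies 19 mm behind it; z points along the fingers, y is the line along which they close (so a half turn about z gives the same grasp; the last joint's range is limited). The gripper opens to 94 mm and grips with 3 to 60 N. Pads are 16 mm wide; open, the fingers measure 119 mm over their backs; the gripper's body (75 mm by 177 mm) begins 78 mm behind the grasp point.
Start: joints at [-1.233, 0.3, 1.521, -0, 1.321, -0.067], TCP at [216.601, -505.542, 177.046] pointing down, gripper open.
Joint ranges: [-3.03, 3.03], [-0.79, 2.21], [0.23, 2.52], [-1.04, 4.18], [0, 3.07], [-2.55, 2.55]. Speed limits (rad/s): [2.22, 2.22, 2.57, 3.14, 3.14, 3.14].

INTERFACE

Orientations are given as [roll, pitch, yaw] about the fixed x, y, z axes, in that order (R = Rz(yaw) Ry(pitch) Rx(roll)).
In Python, from cell import manip, optics gives the robot as it stands.
- The arm moves only by the shell command python3 -m crank 'ROWS' [FORCE]. ROWS is JSON, a list of rows, each a list of 7 numbers: the opening in per cent of the stroke, from 0 (shut) to 100 (fully open), then the shift along the tool's x, y, z in mm, then the turn, a rotation vector about the tool's x, y, z in rad. A call has 1 to 10 rows; each row is the pose to reach, as a shift and turn from the pose commanded when the call began, along the tool's axes at that moment; what a row does not reach only later rows make up. A row lasts 1/10 s, in which the tool goes at most 50 mm and 8.59 degrees, less where a joint would pass 70% of its speed; a pose out of reach is approached as far as the arm can. A call with a gripper value outside its range is refused whole. The fingers move at their own pace and stop on an object; FORCE is the grip in N (left out, the last holds). Time passes only in rows, so rows that repeat a pose let the fingers close. It gives the time, the measured TCP pose, the force, the opening and the grip force at its end, in the units of the state.
- manip.read_state(): the state, without advancing time (a new reading comes with each control period).
- optics.camera(name): name is "scene" or "top" or "wrist"; returns (picture, depth): 400x640x3 uint8, red, green, blue; 400x640 float32, mm along the optical axis (not along the pixel's ray), 0 where there is no reading.
- optics.calibration(name): a dict with "camera_matrix" (3x3 intrinsics, pixels), "k1" (the pictures are not rectified: a ray, as slopes to the right and down, at radius r is drawn at 1 + k1 r^2 times it, then the intrinsics apply), "R" (3x3) and "t" (3): a world point X has camera coordinates R X + t. Camera axes: x right, y down, z forward; pixel columns grow to the right and rows downward; lengths in mm; the calibration is good to about 2 mm. A picture is of the moment at which its call begins: read the wrist's pose just before it. calibration takes no time and is no camera call; for the wrist camera it gives the pose at the moment of the call.
- manip.sign_off(): hands the job in; it is judged then, once.
The state is a dict: "clock": time; "joints": joint angles; "qd": joint speeds; "effort": joint torques, N m; "eef_pos": TCP position; "eef_rot": TCP orientation; "wrist_force": force on the tool from outside, world axes, zero at the start; "moment": the same for the moment, N m; "finger_gap": finger opening in mm; "finger_force": force on a finger pad.
Only numpy, scipy, OpenCV 4.12 (cv2) and the standard library are available. Lean on these libraries where they do the work, as an engineer would, in place of code of your own. Each camera call takes 0.05 s, during which the arm holds its last target. There are 200 camera calls.

TASK

The oak wood sample is trapped at the bottom of the little stack in the plywood shelf: slide it out from under the tile and the paint pot through the gap in the front, so that the pot stays standing on the tile and both settle flat in the shelf. Then lay the sample lengthwise in the middle of the presentation board and push its free end well under the spring clip, so that the clip presses on it, and let go. Leave the tape measure, the eraser and the glue stick where they are.

Things in the scene. Friction and masses are not known exactly. Their poses are not given: they have to be found in the camera images.
- sample: Oiled oak wood sample, a flat block 48 x 110 x 12 mm, 0.07 kg (+-30 %). Origin at the centre of its underside, y axis along the 110 mm length, z up. It starts on the shelf's floor under the stack, lengthwise along the shelf's x to within 4 degrees; its near end sticks out of the shelf's front by 40 to 45 mm, 8 mm above the desk. Only the weight on it holds it.
- tile: Glazed square tile 98 x 98 x 7 mm, 0.19 kg, lying on the sample. Origin at the centre of its underside. It is wider than the gap in the shelf's front, so the front lips stop it when the sample is drawn out; it then tips back by up to about 15 degrees and sinks 12 mm onto the shelf's floor.
- pot: Paint sample pot, round, 53 mm across, 61 mm high, 0.19 kg (+-30 %), standing on the tile under the shelf's roof. Origin at the centre of its underside, z along its axis.
- shelf: Small fixed plywood shelf, 124 deep (x), 140 wide (y), 124 mm high, open in front. Origin: centre of its underside, on the desk; front is -x, facing the robot within 15 degrees of world -x. Floor 8 mm thick, walls 10, back 8. Front face x = -62; the roof, 114 to 124 mm high, juts out to x = -82 mm, so an upright gripper cannot take the sample's end: lean it back toward the robot 30 to 40 degrees.
- shelf_gap (a point): Middle of the gap in the shelf's front, at floor height (shelf x = -62, z = 8 mm). On either side of it a lip 6 mm thick rises to 44 mm above the desk; between them the gap is 66 mm wide (y = -33 to +33 mm) and the 48 mm sample comes out through it. A roll of masking tape is fixed on the roof, up to 149 mm high.
- board: Fixed wooden board 186 (x) x 110 (y) x 8 mm with a sprung steel clip at its far end. Origin: centre of its underside, on the desk; open end -x, facing the robot within 15 degrees of world -x. The sample is to lie along x on its top. The clip, 66 mm wide, hinges at x = +82, height 24 mm, and slopes down to its pressing line at x = +32 mm, underside 5 mm above the board's top.
- clip (a joint): Angle of the sprung clip: 0 closed, grows as it lifts, at most 0.7 rad; about 0.13 rad when it presses on the 12 mm sample. The spring closes it with about 1.5 to 2.5 N at the pressing line; pushing the sample under it takes about 1 to 6 N.
- clip_edge (a point): Middle of the clip's free, upturned front edge, nearest the robot: at board x = -6, its underside 17 mm above the board's top when closed; moves with the clip. From the pressing line the clip flares up to here at 18 degrees, so a 12 mm item pushed along the board in +x lifts it. A steel foot stops an item at board x = +77 mm.
- tape_measure: Pocket tape measure, 33 x 80 x 61 mm, a bystander on the desk at the right. Origin at its underside.
- eraser: Eraser in a card sleeve, 22 x 54 x 12 mm, a bystander on the desk at the left. Origin at the centre of its underside.
- glue_stick: Upright glue stick, 27 mm across, 92 mm high, a bystander behind the work. Origin at the centre of its underside.
Mind the look-alikes: they are no part of the job. Several things have the shape of the sample; the one meant has the colours described above.

How it is judged:
By the outcome, as a careful person would: the job done as asked, in the order asked, and still so for the second after the job is handed in, with the robot touching nothing.
It also fails if it takes over 51 s, if anything falls off the work surface, if the arm or the gripper's body presses on something with over 40 N, if the wrist force passes 120 N, or if a joint passes its speed limit or range.

## Working session

There is one attempt and no reset: what is moved stays moved. The work goes in short steps, Python scripts to look and compute and a shell command to move; the robot and the scene stay as the last step left them, time stands still between calls to the robot, and variables do not carry over. Pictures are saved under pics/ and viewed, at most 10 in all, crops included, and the job is handed in when it is done.

```bash
ls; mkdir -p pics
python3 - <<'E'
from cell import manip, optics
import cv2,numpy as np
s=manip.read_state();print(s)
ims=[]
for n in("scene","top"):
    p,d=optics.camera(n); np.savez(f"pics/{n}0.npz",p=p,d=d); c=optics.calibration(n); print(n,c)
    cv2.imwrite(f"pics/{n}0.png",p[:,:,::-1])
print(optics.calibration("wrist"))
E
```

```text
pics
{'clock': 0.0, 'joints': array([-1.23257070e+00,  3.00486922e-01,  1.52156221e+00,  3.23312374e-06,
        1.32066554e+00, -6.66024240e-02]), 'qd': array([ 0.00108751,  0.00077988,  0.00091159, -0.00131826, -0.00142766,
       -0.00058345]), 'effort': array([-1.61739157e-03, -5.31820428e+01, -3.52734804e+01,  7.07103079e-02,
        2.42884067e-02, -1.09568807e-04]), 'eef_pos': array([ 216.52791044, -505.28212872,  176.48564141]), 'eef_rot': array([-3.14047333e+00, -7.77983718e-05,  4.04827202e-01]), 'wrist_force': array([-0.59800316,  0.35002503,  1.63167806]), 'moment': array([-0.00143066, -0.00939676,  0.04386958]), 'finger_force': 0.0, 'finger_gap': 94.12541561653914}
scene {'camera_matrix': array([[484.62915864,   0.        , 315.72286698],
       [  0.        , 484.62915864, 200.80681398],
       [  0.        ,   0.        ,   1.        ]]), 'k1': 0.025183396906626455, 'R': array([[-0.45861371, -0.88862701, -0.00393738],
       [-0.38902657,  0.20475341, -0.89818393],
       [ 0.79895669, -0.41038771, -0.43960224]]), 't': array([ 298.75462412,  265.40449447, 1036.86182567])}
top {'camera_matrix': array([[451.92115005,   0.        , 317.03114283],
       [  0.        , 451.92115005, 194.38238034],
       [  0.        ,   0.        ,   1.        ]]), 'k1': -0.0437562192963987, 'R': array([[-0.02472514, -0.9996925 , -0.00188775],
       [-0.97654932,  0.02455664, -0.21388876],
       [ 0.21386935, -0.00344495, -0.9768562 ]]), 't': array([  38.8415707 ,  597.59616133, 1306.54248265])}
{'camera_matrix': array([[336.70517832,   0.        , 318.72490966],
       [  0.        , 336.70517832, 200.67948257],
       [  0.        ,   0.        ,   1.        ]]), 'k1': -0.0033270395210613533, 'R': array([[ 0.39355066, -0.91929996, -0.00233615],
       [-0.88358223, -0.37895902,  0.27508636],
       [-0.25377219, -0.10619623, -0.96141668]]), 't': array([-547.74618352,  -28.76457043,  394.35823876])}
```

View pics/scene0.png

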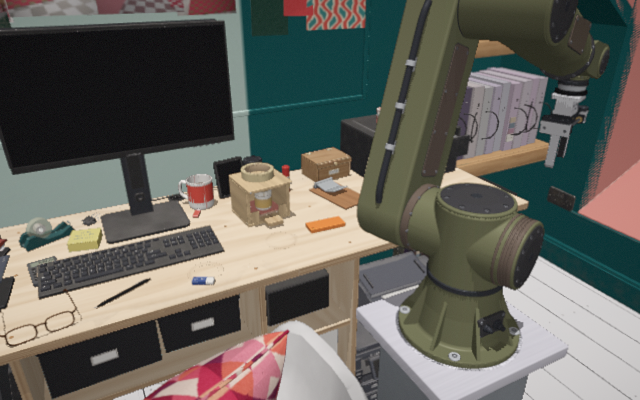

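View pics/top0.png

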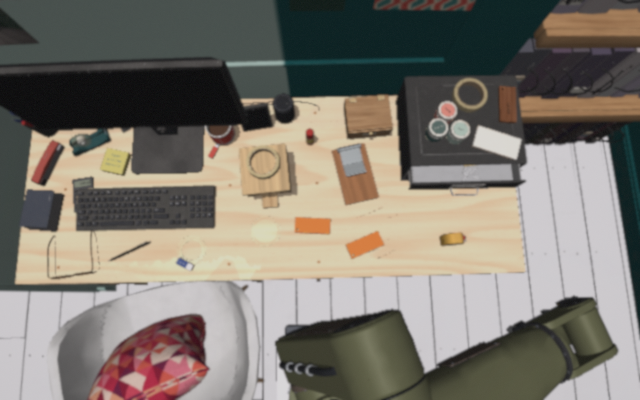

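Scene picture: shelf at (260,195) with the pot inside and the oak end sticking out at (272,222). Top picture: shelf (265,170), oak end (270,200), board with clip (355,173), tape measure (453,239), eraser (185,264), glue stick (310,135). Candidates for the sample: the oak end (270,200), orange slabs (313,226) and (365,245), and the dark brown block (508,104). The choice is the oak one under the stack; I'll check it close up.

```bash
cat > h.py <<'E'
import numpy as np, cv2
from cell import manip, optics
def ray(c,uv):
    K=c["camera_matrix"]; k=c["k1"]
    q=cv2.undistortPoints(np.array(uv,float).reshape(-1,1,2),K,np.array([k,0,0,0.]))[:,0]
    return np.c_[q,np.ones(len(q))]
def atz(c,uv,z):
    d=ray(c,uv)@c["R"]; o=-c["R"].T@c["t"]; z=np.broadcast_to(z,len(d))
    return o+d*((z-o[2])/d[:,2])[:,None]
def cloud(c,d):
    v,u=np.mgrid[:400,:640]; r=ray(c,np.c_[u.ravel(),v.ravel()])*d.ravel()[:,None]
    return ((r-c["t"])@c["R"]).reshape(400,640,3)
def proj(c,X):
    X=np.atleast_2d(X)
    return cv2.projectPoints(X,cv2.Rodrigues(c["R"])[0],c["t"],c["camera_matrix"],np.array([c["k1"],0,0,0.]))[0][:,0]
def tri(c1,p1,c2,p2):
    A=[];b=[]
    for c,p in((c1,p1),(c2,p2)):
        d=ray(c,[p])[0]@c["R"]; d/=np.linalg.norm(d); P=np.eye(3)-np.outer(d,d); o=-c["R"].T@c["t"]; A.append(P); b.append(P@o)
    return np.linalg.lstsq(np.vstack(A),np.hstack(b),rcond=None)[0]
def Rt(s):
    from scipy.spatial.transform import Rotation as T
    return T.from_euler("xyz",s["eef_rot"])
E
python3 - <<'E'
from h import *
c=optics.calibration("top"); f=np.load("pics/top0.npz"); P=cloud(c,f["d"])
for n,uv in dict(oakend=(270,205),oakend2=(270,202),roof=(258,183),orange1=(313,226),board=(365,192),clip=(351,158),brown=(508,104),desk=(290,210),tape=(453,239),glue=(310,132)).items(): print(n,P[uv[1],uv[0]].round(1))
cs=optics.calibration("scene"); g=np.load("pics/scene0.npz"); Q=cloud(cs,g["d"])
for n,uv in dict(oakend=(273,222),desk=(290,225)).items(): print(n,Q[uv[1],uv[0]].round(1))
a=cv2.resize(f["p"][130:230,225:395],None,fx=4.4,fy=4.4,interpolation=2)[:, :, ::-1]
b=cv2.resize(g["p"][150:240,220:370],None,fx=4,fy=3.3*1.2,interpolation=2)[:200,:, ::-1]
cv2.imwrite("pics/crop1.png",a)
E
```

```text
oakend [578.4 171.6  17.8]
oakend2 [587.3 171.3  20.8]
roof [623.7 195.5 124.3]
orange1 [510.3  38.8   7.6]
board [ 613.6 -127.8   12.8]
clip [725.2 -87.8  17.2]
brown [ 826.2 -537.2  188.5]
desk [565.1 110.6  -4.6]
tape [ 452.6 -379.5   59.5]
glue [788.5  40.7  92.7]
oakend [572.6 180.6  19.9]
desk [564.8 130.4   0.9]
```

View pics/crop1.png

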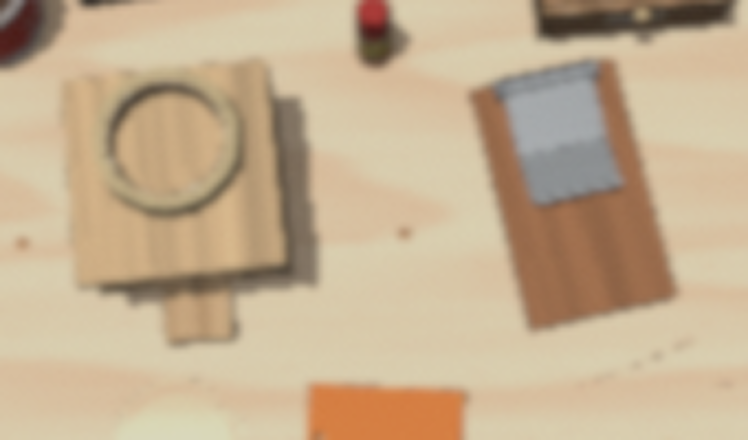

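Crop: oak-coloured end at crop (168..235, 290..343), light oiled oak grain, coming out of the shelf gap; board corners (528,328), (677,296), (612,58), (470,92); shelf roof front corners (78,285), (288,265). The sample choice is confirmed.

Run:
```python
from h import *
c=optics.calibration("top")
f=lambda L: np.array(L)/4.4+[225-.4,130-.4]
B=atz(c,f([(528,328),(677,296),(612,58),(470,92)]),8.); print("board",B.round(1),B.mean(0).round(1)); 
for i in range(4): print(np.linalg.norm(B[i]-B[(i+1)%4]).round(1), np.degrees(np.arctan2(*(B[(i+1)%4]-B[i])[[1,0]])).round(2))
S=atz(c,f([(168,344),(237,338)]),20.); print("end",S.round(1))
R=atz(c,f([(78,287),(289,267),(270,58),(63,78)]),124.); print("roof",R.round(1))
for i in range(4): print(np.linalg.norm(R[i]-R[(i+1)%4]).round(1), np.degrees(np.arctan2(*(R[(i+1)%4]-R[i])[[1,0]])).round(2))
```

```text
board [[ 577.2  -62.2    8. ]
 [ 597.9 -170.2    8. ]
 [ 778.4 -131.9    8. ]
 [ 754.8  -26.4    8. ]] [677.1 -97.7   8. ]
109.9 -79.14
184.6 11.95
108.2 102.63
181.2 -168.57
end [[569.7 193.9  20. ]
 [572.8 145.   20. ]]
roof [[589.5 241.  124. ]
 [599.5 101.6 124. ]
 [744.9 112.7 124. ]
 [734.4 252.8 124. ]]
139.8 -85.89
145.8 4.39
140.5 94.28
145.4 -175.34
```

```bash
cat >> h.py <<'E'
from scipy.spatial.transform import Rotation as T
def go(p,tilt,yaw):
    s=manip.read_state(); R=Rt(s); D=T.from_euler("xyz",[np.pi,-tilt,yaw])
    d=R.inv().apply(np.array(p)-s["eef_pos"]); r=(R.inv()*D).as_rotvec()
    print("t",s["clock"],"shift",d.round(1),"turn",r.round(4),"dist",np.linalg.norm(d).round(1)); return D
E
python3 -c "
from h import *
go([520,155,150],.6,.063)"
```

```text
t 0.1 shift [ 539.  -487.4   27.1] turn [-0.1035  0.5942  0.3311] dist 727.2
```

```bash
python3 -m crank '[[75,539,-487,27,-0.1035,0.5942,0.3311],[75,539,-487,27,-0.1035,0.5942,0.3311],[75,539,-487,27,-0.1035,0.5942,0.3311],[75,539,-487,27,-0.1035,0.5942,0.3311],[75,539,-487,27,-0.1035,0.5942,0.3311],[75,539,-487,27,-0.1035,0.5942,0.3311],[75,539,-487,27,-0.1035,0.5942,0.3311],[75,539,-487,27,-0.1035,0.5942,0.3311],[75,539,-487,27,-0.1035,0.5942,0.3311],[75,539,-487,27,-0.1035,0.5942,0.3311]]' 30; python3 -c "
from h import *
go([520,155,150],.6,.063)"
```

```text
clock: 1.1
eef_pos: [417.0, -70.8, 159.0]
eef_rot: [3.14, -0.6, 0.063]
wrist_force: [1.4, -0.8, -0.5]
finger_gap: 70.6
finger_force: 0.0
t 1.1 shift [  91.6 -219.    73.1] turn [0.0016 0.0004 0.0004] dist 248.4
```

```bash
python3 -m crank '[[75,91,-219,73,0,0,0],[75,91,-219,73,0,0,0],[75,91,-219,73,0,0,0],[75,91,-219,73,0,0,0],[75,91,-219,73,0,0,0],[75,91,-219,73,0,0,0],[75,91,-219,73,0,0,0]]'; python3 -c "
from h import *
s=manip.read_state(); c=optics.calibration('wrist'); p,d=optics.camera('wrist')
np.savez('pics/w1.npz',p=p,d=d,**{k:c[k] for k in('camera_matrix','R','t','k1')},pos=s['eef_pos'],rot=s['eef_rot'])
cv2.imwrite('pics/w1.png',p[:,:,::-1]); print(s['eef_pos'],s['eef_rot'])
print(proj(c,[[571,169.5,20],s['eef_pos']]))"
```

```text
clock: 1.8
eef_pos: [519.7, 156.7, 148.6]
eef_rot: [3.14, -0.597, 0.067]
wrist_force: [-0.4, -0.4, 0.3]
finger_gap: 70.5
finger_force: 0.0
[519.66857156 156.71276269 148.61616059] [ 3.14031028 -0.59710594  0.06677751]
[[311.47139532 211.055665  ]
 [321.07801334 231.43407662]]
```

View pics/w1.png

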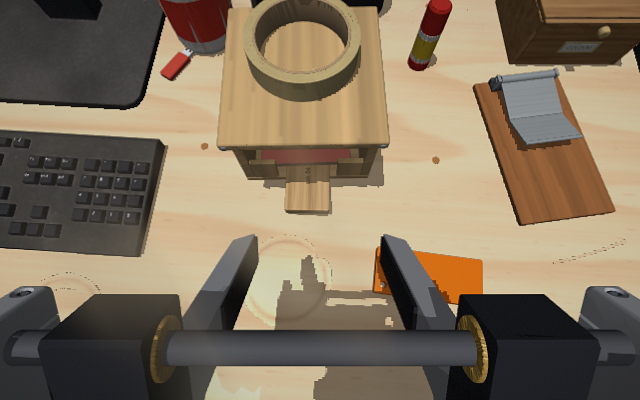

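Wrist view: sample's end at (284..331, 209), in the gap under the reddish tile; board with clip at right, open-end corners (520,224), (614,211); orange slab (430,270) is a look-alike; shelf roof edge (218,148)-(389,146).

```bash
cat > m.py <<'E'
from h import *
def obj(name):
    f=np.load(name); c={k:f[k] for k in('camera_matrix','R','t')}; c['k1']=float(f['k1']); return f,c
f,c=obj('pics/w1.npz'); P=cloud(c,f['d'])
hsv=cv2.cvtColor(f['p'],cv2.COLOR_RGB2HSV)
sub=P[180:216,280:336]; m=(sub[...,2]>13)&(sub[...,2]<28)&(f['d'][180:216,280:336]>0)
print("desk z",np.median(P[190:215,345:365,2]),np.median(P[190:215,250:275,2]))
q=sub[m]; print("sample z",np.median(q[:,2]),len(q))
for v in range(186,216,3):
    r=np.where(m[v-180])[0]
    if len(r): e=atz(c,[(280+r[0]-.5,v),(280+r[-1]+.5,v)],20.); print(v,280+r[0],280+r[-1],e[:,:2].round(1).ravel(),np.median(sub[v-180][m[v-180]][:,2]).round(1))
col=np.where(m.any(0))[0]
for u in range(286,332,8):
    r=np.where(m[:,u-280])[0]; print(u,180+r.max(),atz(c,[(u,180+r.max()+.5)],20.)[0,:2].round(1))
# board by colour at height
bz=(P[...,2]>3)&(P[...,2]<14); h=hsv[...,0];
msk=(bz&(hsv[...,1]>90)&(h<18)).astype(np.uint8); msk[:,:465]=0; msk[235:]=0
msk[:60]=0
cn=max(cv2.findContours(msk,0,1)[0],key=cv2.contourArea)[:,0]
print("board z",np.median(P[msk>0][:,2]))
W=atz(c,cn.astype(float),8.)[:,:2].astype(np.float32); r=cv2.minAreaRect(W); print(r); print(cv2.boxPoints(r).round(1))
print(atz(c,[(520,224),(614,211)],8.).round(1))
E
python3 m.py
```

```text
desk z 1.6259512935265223 1.780651124369888
sample z 22.06565179783216 1423
186 285 328 [597.7 201.2 600.9 152.9] 22.3
189 285 328 [594.2 200.9 597.4 152.7] 21.9
192 285 328 [590.7 200.5 593.9 152.5] 22.1
195 285 328 [587.3 200.2 590.4 152.3] 21.9
198 285 328 [583.8 199.9 587.  152.1] 22.2
201 285 328 [580.4 199.5 583.6 151.9] 22.2
204 284 328 [576.9 200.3 580.1 151.7] 22.0
207 284 328 [573.6 199.9 576.8 151.5] 22.4
210 285 328 [570.3 198.5 573.4 151.3] 20.5
286 211 [568.7 196.8]
294 211 [569.3 188.2]
302 211 [569.8 179.6]
310 211 [570.4 171. ]
318 212 [569.8 162.4]
326 212 [570.4 153.8]
board z 9.201607974633518
((675.7740478515625, -94.17367553710938), (186.24415588378906, 113.49916076660156), 11.688688278198242)
[[ 573.1  -57.5]
 [ 596.1 -168.6]
 [ 778.5 -130.9]
 [ 755.5  -19.7]]
[[ 574.7  -59.7    8. ]
 [ 596.7 -166.3    8. ]]
```

Heights agree (about 20 mm and 8-9 mm), but the sample's y differs by 6 mm between top and wrist (arm possibly still settling). Going closer and measuring again at rest.

```bash
python3 -c "
from h import *
go([590-.565*80,172-3,14+.825*80],.6,.063)"
```

```text
t 1.85 shift [-16.2 -12.4  71.6] turn [-0.0001  0.0039  0.003 ] dist 74.4
```

```bash
python3 -m crank '[[75,-8,-6,36,0,0.002,0.003],[75,-16,-12,71,0,0.004,0.003],[75,-16,-12,71,0,0.004,0.003],[75,-16,-12,71,0,0.004,0.003],[75,-16,-12,71,0,0.004,0.003]]'
cat > m2.py <<'E'
from h import *; import sys
name=sys.argv[1]
s=manip.read_state(); c=optics.calibration('wrist'); p,d=optics.camera('wrist'); s2=manip.read_state()
np.savez(name,p=p,d=d,**{k:c[k] for k in('camera_matrix','R','t','k1')},pos=s['eef_pos'],rot=s['eef_rot'])
cv2.imwrite(name[:-3]+'png',p[:,:,::-1])
print(s['eef_pos'],s2['eef_pos'],s['eef_rot'],np.abs(s['qd']).max()); P=cloud(c,d)
m=((P[...,2]>14)&(P[...,2]<27)&(P[...,0]<597)&(P[...,0]>560)&(P[...,1]>135)&(P[...,1]<215)).astype(np.uint8)
cn=max(cv2.findContours(m,0,1)[0],key=cv2.contourArea)[:,0]
print("sample z",np.median(P[m>0][:,2]), "desk",np.median(P[(abs(P[...,0]-580)<10)&(abs(P[...,1]-120)<10)][:,2]))
r=cv2.minAreaRect(atz(c,cn.astype(float),20.)[:,:2].astype(np.float32)); print(r,cv2.boxPoints(r).round(1).tolist(), cv2.boundingRect(cn))
E
python3 m2.py pics/w2.npz
```

```text
clock: 2.35
eef_pos: [545.3, 166.2, 83.5]
eef_rot: [-3.14, -0.604, 0.058]
wrist_force: [-0.5, 0.0, 0.2]
finger_gap: 70.4
finger_force: 0.0
[545.28837417 166.1514499   83.48539532] [545.38068166 166.33286352  83.62026905] [-3.14047894 -0.60384181  0.05836571] 0.011158644759819683
sample z 22.05655912766683 desk 1.6011274965738744
((584.04931640625, 176.16940307617188), (28.641681671142578, 47.59098815917969), 2.264777421951294) [[568.7999877929688, 199.39999389648438], [570.7000122070312, 151.8000030517578], [599.2999877929688, 153.0], [597.4000244140625, 200.5]] (285, 189, 55, 32)
```

View pics/w2.png

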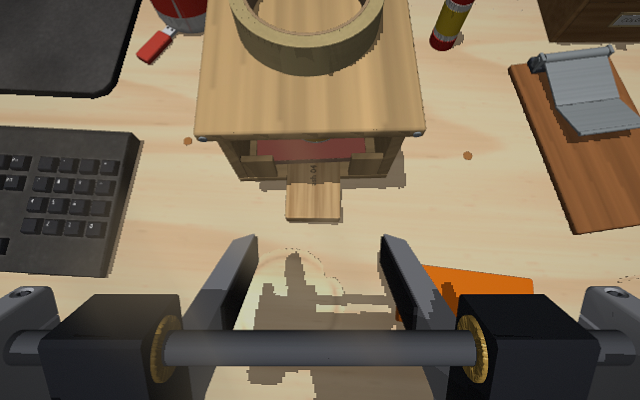

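Sample end at (285..342, 218), directly between the fingers' line (tips at (255,237), (384,237)). I'll use the fingertips, whose place is known, to find the wrist camera's bias.

Run:
```python
from h import *
f=np.load('pics/w2.npz'); c={k:f[k] for k in('camera_matrix','R','t')}; c['k1']=float(f['k1']); P=cloud(c,f['d'])
R=T.from_euler('xyz',f['rot']); Q=R.inv().apply((P-f['pos']).reshape(-1,3)).reshape(P.shape)
for v in(238,242,250,262):
    for lo,hi in((195,262),(378,440)):
        row=Q[v,lo:hi]; ok=(row[:,2]>-70)&(row[:,2]<15)&(np.abs(row[:,1])<70); u=np.where(ok)[0]
        if len(u): print(v,lo+u[0],lo+u[-1],row[u[0]].round(1),row[u[-1]].round(1))
# other world points, wrist vs top
ct=optics.calibration('top')
print("TCP proj wrist",proj(c,f['pos']), "tool y axis ends", proj(c,f['pos']+R.apply([[0,35.2,0],[0,-35.2,0]])).round(1))
# sample end corners triangulated top/wrist/ w1
F=lambda L: np.array(L)/4.4+[225-.4,130-.4]
S=F([(168,344),(237,338)])
print(tri(ct,S[0],c,(285,217)).round(1),tri(ct,S[1],c,(341,219)).round(1))
# glue stick, board corners via top cloud/wrist
print("board near corners wrist", atz(c,[(577,233)],8.).round(1))
```

```text
238 237 256 [ 10.1 -46.7 -36. ] [  9.  -36.8 -33.1]
238 381 400 [  8.4  33.6 -32. ] [ 10.1  43.3 -36.2]
242 231 257 [ 10.3 -48.5 -41.9] [  4.9 -37.1 -29.3]
242 380 406 [  5.1  33.6 -29.9] [ 10.4  45.  -42.3]
250 226 257 [ 10.2 -48.5 -52. ] [  1.  -36.9 -31.8]
250 380 411 [  1.3  33.3 -32.4] [ 10.6  44.9 -53.1]
262 218 257 [ 10.6 -48.4 -66.3] [ -5.7 -36.9 -33.5]
262 380 419 [ -6.   33.6 -33. ] [ 10.5  45.1 -66.3]
TCP proj wrist [[321.14231655 231.43892844]] tool y axis ends [[374.2 231.4]
 [268.1 231.5]]
[565.7 193.8  40.7] [579.4 148.1  -8.8]
board near corners wrist [[575. -61.   8.]]
```

Run:
```python
from h import *
c=optics.calibration('scene'); g=np.load('pics/scene0.npz')
pos=np.array([216.6,-505.5,177.0]); R=T.from_euler('xyz',[np.pi,0,.405])
for y in(-47,47):
  print(y,proj(c,pos+R.apply([[0,y,0],[0,y,-19],[0,y,-31],[0,y,-97]])).round(1).tolist())
p,d=optics.camera('scene'); np.savez('pics/scene1.npz',p=p,d=d); s=manip.read_state()
print(s['eef_pos'],proj(c,s['eef_pos']+Rt(s).apply([[0,35,0],[0,-35,0],[0,35,-31],[0,-35,-31]])).round(1).tolist())
a=cv2.resize(g['p'][85:205,520:640],None,fx=3.3,fy=3.3)
b=cv2.resize(p[150:270,220:340],None,fx=3.3,fy=3.3)
cv2.imwrite('pics/tip.png',np.hstack([a,b])[:,:,::-1])
```

```text
-47 [[546.2, 176.5], [547.7, 169.9], [548.6, 165.7], [554.0, 142.0]]
47 [[556.6, 166.2], [558.1, 159.9], [559.1, 155.8], [564.4, 133.1]]
[545.40460192 166.46476709  83.54089409] [[291.4, 202.3], [269.2, 208.1], [294.1, 196.5], [271.6, 202.2]]
```

View pics/tip.png

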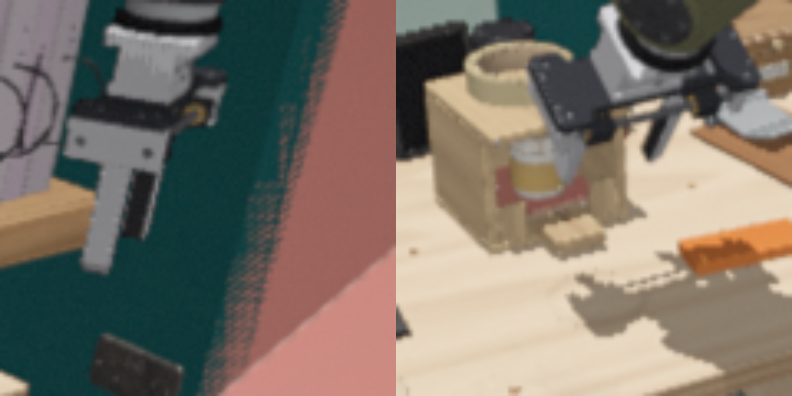

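Left half (start): visible finger ends at scene pixel (549,167) and (561,156.5), while the reported TCP projects to (546,176.5) and (557,166). The wrist depth agrees: the finger ends, and the body, sit about 29 mm behind the reported TCP. I will therefore treat the real tip as TCP − 29 mm along tool z and check this closer in. Right half: pot upright on the red tile, sample end protruding.

```bash
cat >> h.py <<'E'
OFF=29.
def tip(p,tilt,yaw,off=None):
    off=OFF if off is None else off
    z=T.from_euler("xyz",[np.pi,-tilt,yaw]).apply([0,0,1.]); return go(np.array(p)+off*z,tilt,yaw)
E
python3 -c "
from h import *
u=np.array([.5227,.025,-.8525])
tip(np.array([588,173.5,14])-25*u,.55,.047)"
```

```text
t 2.45 shift [-4.4 -4.4 85.6] turn [-0.0077 -0.0544  0.0097] dist 85.8
```

```bash
python3 -m crank '[[75,-4,-4,25,-0.0077,-0.0544,0.0097],[75,-4,-4,50,-0.0077,-0.0544,0.0097],[75,-4,-4,70,-0.0077,-0.0544,0.0097],[75,-4,-4,80,-0.0077,-0.0544,0.0097],[75,-4,-4,85.5,-0.0077,-0.0544,0.0097],[75,-4,-4,85.5,-0.0077,-0.0544,0.0097],[75,-4,-4,85.5,-0.0077,-0.0544,0.0097]]'; python3 m2.py pics/w3.npz
python3 - <<'E'
from h import *
f=np.load('pics/w3.npz'); c={k:f[k] for k in('camera_matrix','R','t')}; c['k1']=float(f['k1']); P=cloud(c,f['d'])
R=T.from_euler('xyz',f['rot']); Q=R.inv().apply((P-f['pos']).reshape(-1,3)).reshape(P.shape)
m=((P[...,2]>14)&(P[...,2]<27)&(P[...,0]<597)&(P[...,0]>560)&(P[...,1]>135)&(P[...,1]<215))
q=Q[m]; print("sample top in tool frame, y range",np.percentile(q[:,1],[1,99]),"x",np.percentile(q[:,0],[1,99]),"z",np.percentile(q[:,2],[1,99]))
E
```

```text
clock: 3.15
eef_pos: [589.8, 173.5, 9.7]
eef_rot: [3.141, -0.548, 0.048]
wrist_force: [0.0, -0.3, 0.8]
finger_gap: 70.5
finger_force: 0.0
[589.81014642 173.52500676   9.68184066] [589.81022143 173.55621723   9.69824711] [ 3.1410646  -0.54826411  0.0477856 ] 0.0030432435371699415
sample z 22.05780269637789 desk 2.726868327044013
((584.7213745117188, 175.7727508544922), (27.296186447143555, 48.18660354614258), 2.7002294063568115) [[570.0, 199.1999969482422], [572.2000122070312, 151.10000610351562], [599.5, 152.3000030517578], [597.2000122070312, 200.5]] (279, 215, 78, 44)
sample top in tool frame, y range [-25.86633816  20.85483558] x [-12.59554417  12.85084517] z [-20.13710918  -6.51182181]
```

View pics/w3.png

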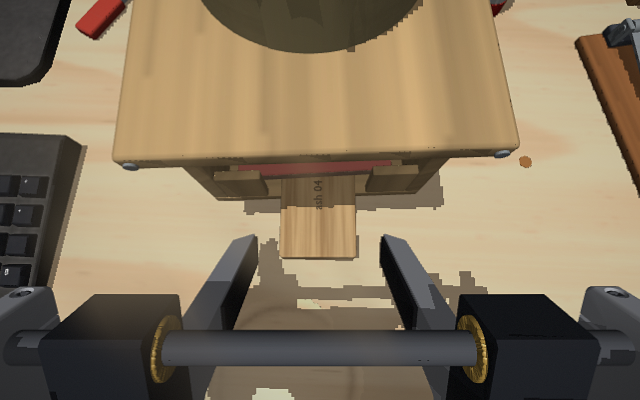

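The sample's end (279..357, 215..259) lies between the visible fingertips (257,237), (382,237), which are still clear of it with no contact force; so the 29 mm offset holds (a tip at the reported TCP would already be reaching down beside the sample). Going the remaining 26 mm in small steps.

```bash
python3 -m crank '[[75,1,-0.8,7,0,0,0],[75,2,-0.8,14,0,0,0],[75,2,-0.8,14,0,0,0]]'; python3 -m crank '[[75,0,0,4,0,0,0],[75,0,0,8,0,0,0],[75,0,0,12,0,0,0],[75,0,0,12,0,0,0]]'; python3 m2.py pics/w4.npz
```

```text
clock: 3.5
eef_pos: [598.8, 174.6, -3.0]
eef_rot: [3.141, -0.547, 0.048]
wrist_force: [0.6, -0.7, -0.5]
finger_gap: 70.7
finger_force: 0.0
clock: 3.9
eef_pos: [604.9, 174.9, -13.0]
eef_rot: [3.141, -0.547, 0.048]
wrist_force: [0.0, -0.2, 0.2]
finger_gap: 70.4
finger_force: 0.0
[604.91112002 174.86637453 -13.0084394 ] [604.87379018 174.91022107 -12.75152505] [ 3.14063553 -0.5466169   0.04788213] 0.011995252095078441
sample z 22.061003003616868 desk 45.81119286856401
((584.4318237304688, 175.74363708496094), (26.840435028076172, 48.35285568237305), 1.0698291063308716) [[570.5999755859375, 199.6999969482422], [571.5, 151.3000030517578], [598.2999877929688, 151.8000030517578], [597.4000244140625, 200.1999969482422]] (274, 232, 89, 50)
```

View pics/w4.png

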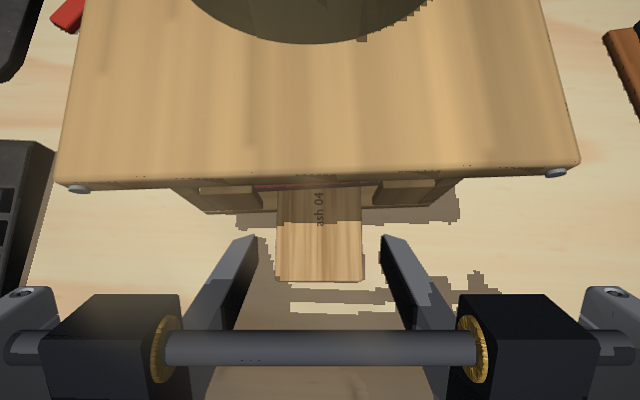

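Image: fingers straddle the sample (274..363, 232..282), reported TCP −13 mm with no contact, which confirms the offset. Raising 2 mm so the fingertips don't end up below the underside, then gripping.

```bash
python3 -m crank '[[75,1,0,-1.7,0,0,0],[45,1,0,-1.7,0,0,0],[40,1,0,-1.7,0,0,0],[40,1,0,-1.7,0,0,0],[40,1,0,-1.7,0,0,0],[40,1,0,-1.7,0,0,0]]' 25;python3 -c "
from h import *
s=manip.read_state(); R=Rt(s); print(s['wrist_force'],s['eef_pos'],s['eef_rot'],R.inv().apply([-np.cos(.055),-np.sin(.055),0]).round(4),R.inv().apply([0,0,1]).round(4))"
```

```text
clock: 4.55
eef_pos: [604.9, 174.9, -10.4]
eef_rot: [3.141, -0.547, 0.048]
wrist_force: [-1.6, 0.5, 2.3]
finger_gap: 48.0
finger_force: 25.0
[-1.59473629  0.45644721  2.28692302] [604.8854486  174.94207273 -10.38562665] [ 3.14082877 -0.54728973  0.04781115] [-0.8539  0.0076 -0.5204] [ 5.204e-01  7.000e-04 -8.539e-01]
```

```bash
python3 -m crank '[[40,-1.7,0,-1,0,0,0],[40,-4.3,0,-2.6,0,0,0],[40,-6.8,0,-4.2,0,0,0],[40,-9.4,0.1,-5.7,0,0,0],[40,-12,0.1,-7.3,0,0,0],[40,-14.5,0.1,-8.8,0,0,0],[40,-17.1,0.1,-10.4,0,0,0],[40,-19.6,0.2,-12,0,0,0],[40,-22.2,0.2,-13.5,0,0,0],[40,-25.6,0.2,-15.6,0,0,0]]';python3 -c "
from h import *
p,d=optics.camera('scene'); cv2.imwrite('pics/s2.png',cv2.resize(p[150:270,200:360],None,fx=4,fy=4)[:,:,::-1])
s=manip.read_state(); print(s['wrist_force'])"
```

```text
clock: 5.55
eef_pos: [575.1, 173.4, -10.2]
eef_rot: [3.141, -0.548, 0.048]
wrist_force: [6.0, 0.1, -1.1]
finger_gap: 47.4
finger_force: 25.0
[1.58244499 0.95799909 1.30067131]
```

View pics/s2.png

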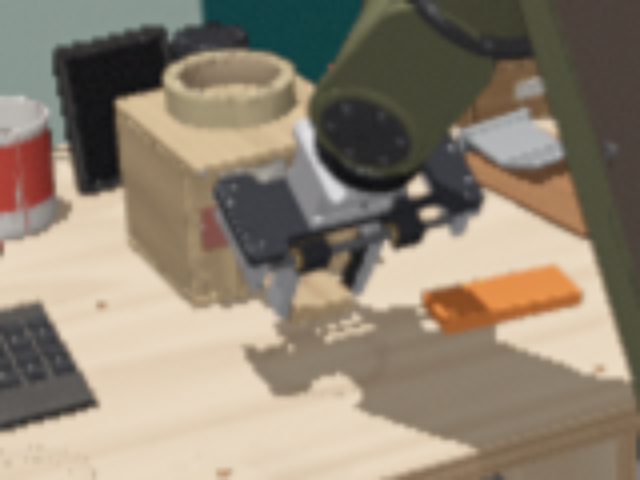

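The sample (crop (320,290)) is following and the shelf stack is still inside (red tile at (210,230)). Pull force was about 6 N. Continuing slowly.

```bash
python3 -m crank '[[40,-1.7,0,-1,0,0,0],[40,-3.4,0,-2.1,0,0,0],[40,-5.1,0,-3.1,0,0,0],[40,-6.8,0,-4.2,0,0,0],[40,-8.5,0,-5.2,0,0,0],[40,-10.2,0,-6.2,0,0,0],[40,-12,0.1,-7.3,0,0,0],[40,-13.7,0.1,-8.3,0,0,0],[40,-15.4,0.1,-9.4,0,0,0],[40,-17.1,0.1,-10.4,0,0,0]]';python3 -m crank '[[40,-1.7,0,-1,0,0,0],[40,-3.4,0,-2.1,0,0,0],[40,-5.1,0,-3.1,0,0,0],[40,-6.8,0,-4.2,0,0,0],[40,-8.5,0,-5.2,0,0,0],[40,-10.2,0,-6.2,0,0,0],[40,-12,0.1,-7.3,0,0,0],[40,-13.7,0.1,-8.3,0,0,0],[40,-15.4,0.1,-9.4,0,0,0],[40,-17.1,0.1,-10.4,0,0,0]]'; python3 -m crank '[[40,-1.7,0,-1,0,0,0],[40,-3.4,0,-2.1,0,0,0],[40,-5.1,0,-3.1,0,0,0],[40,-6.8,0,-4.2,0,0,0],[40,-8.5,0,-5.2,0,0,0],[40,-10.2,0,-6.2,0,0,0],[40,-12,0.1,-7.3,0,0,0],[40,-13.7,0.1,-8.3,0,0,0],[40,-15.4,0.1,-9.4,0,0,0],[40,-17.1,0.1,-10.4,0,0,0]]'
```

```text
clock: 6.6
eef_pos: [554.8, 172.3, -10.5]
eef_rot: [3.141, -0.547, 0.048]
wrist_force: [0.9, -0.7, -0.0]
finger_gap: 47.4
finger_force: 25.0
clock: 7.6
eef_pos: [534.7, 171.2, -10.6]
eef_rot: [3.141, -0.547, 0.048]
wrist_force: [-1.4, -0.1, 0.3]
finger_gap: 48.1
finger_force: 25.0
clock: 8.6
eef_pos: [515.6, 169.5, -9.0]
eef_rot: [-3.141, -0.544, 0.048]
wrist_force: [-0.1, -1.0, -1.0]
finger_gap: 47.9
finger_force: 25.0
```

```bash
python3 -m crank '[[40,-8.5,0,-5.2,0,0,0],[40,-17.1,0,-10.4,0,0,0],[40,-25.6,0,-15.6,0,0,0],[40,-25.6,0,-15.6,0,0,0],[40,-15,0,-32.7,0,0,0],[40,-4.8,0,-49.8,0,0,0],[40,-4.8,0,-49.8,0,0,0],[40,-4.8,0,-49.8,0,0,0]]'
python3 - <<'E'
from h import *
s=manip.read_state(); c=optics.calibration('wrist'); p,d=optics.camera('wrist'); P=cloud(c,d)
np.savez('pics/w5.npz',p=p,d=d,**{k:c[k] for k in('camera_matrix','R','t','k1')},pos=s['eef_pos'],rot=s['eef_rot']); cv2.imwrite('pics/w5.png',p[:,:,::-1])
R=Rt(s); Q=R.inv().apply((P-s['eef_pos']).reshape(-1,3)).reshape(P.shape)
print(s['eef_pos'],s['eef_rot'])
# the held sample: points near sample plane in tool frame; bottom/top
tipw=s['eef_pos']-29*R.apply([0,0,1]); print('tip',tipw)
L=P-tipw
m=(abs(L[...,1])<40)&(abs(L[...,2]-7)<8)&(L[...,0]>-25)&(L[...,0]<120); m[:60]&=True
mm=m.astype(np.uint8); n,lab,st,_=cv2.connectedComponentsWithStats(mm); k=1+st[1:,4].argmax(); print(st[k])
q=P[lab==k]; r=cv2.minAreaRect(q[:,:2].astype(np.float32)); print('sample rect',r)
A=np.c_[q[:,:2]-q[:,:2].mean(0),np.ones(len(q))]; co=np.linalg.lstsq(A,q[:,2],rcond=None)[0]; print('plane slope,zmean',co, 'rel tip',q.mean(0)-tipw)
# scene view: pot
cs=optics.calibration('scene'); ps,ds=optics.camera('scene'); np.savez('pics/scene3.npz',p=ps,d=ds); S=cloud(cs,ds)
R2=T.from_euler('z',.077); 
ctr=np.array([666.,175,0]); 
for nm,C in(('wrist',P),('scene',S)):
    X=R2.inv().apply((C-ctr).reshape(-1,3)); X=X[np.isfinite(X).all(1)]
    i=(abs(X[:,0])<52)&(abs(X[:,1])<58)&(X[:,2]>10)&(X[:,2]<112); Y=X[i]; print(nm,len(Y))
    for z0 in range(10,112,8):
        y=Y[(Y[:,2]>=z0)&(Y[:,2]<z0+8)]
        if len(y)>5: print(z0,len(y),np.percentile(y,[5,50,95],axis=0)[:,:2].round(0).ravel())
E
```

```text
clock: 9.4
eef_pos: [486.0, 168.1, 31.2]
eef_rot: [-3.141, -0.545, 0.048]
wrist_force: [-0.7, -0.4, 0.1]
finger_gap: 47.5
finger_force: 25.0
[486.02255341 168.06012892  31.15651755] [-3.14060229 -0.54519932  0.0481949 ]
tip [471.00233987 167.3069164   55.95219976]
[  253   103   132   179 14881]
sample rect ((507.7919921875, 170.5619354248047), (110.20342254638672, 71.21561431884766), 2.5135812759399414)
plane slope,zmean [-8.92088655e-03  1.21836514e-03  6.35457951e+01] rel tip [31.6522422   3.0247166   7.59359533]
wrist 11683
10 2079 [-50. -53. -42.  -1.  18.  53.]
18 4513 [-50. -44. -21.  11.  18.  53.]
26 1023 [-51. -53. -26.  -9.  -7.  52.]
34 1100 [-51. -53. -26.  -8.  -9.  52.]
42 1347 [-51. -53. -44.  -9. -13.  53.]
50 761 [-49. -55. -24.  -3. -15.  23.]
58 504 [-50. -56. -25.  -3. -21.  17.]
66 158 [-50. -57. -46. -53. -31. -53.]
74 137 [-50. -58. -49. -54. -40. -53.]
82 61 [-50. -58. -49. -55. -47. -53.]
scene 539
10 86 [-49.  -3. -38.  21.  35.  52.]
18 78 [-50. -11. -24.  19.  36.  52.]
26 45 [-50.  -6. -23.  18.  -4.  49.]
34 54 [-51.  -6. -24.  21.  -3.  54.]
42 41 [-50.  -3. -23.  22.   5.  54.]
50 37 [-27. -56. -18.  11.  49.  25.]
58 43 [-24. -56. -15.  13.  30.  26.]
66 48 [-27. -57. -14.   6.  12.  27.]
74 82 [-26. -56.  -7.   2.   6.  24.]
82 13 [-43. -57. -24. -56. -10. -54.]
90 9 [-50. -57. -39. -57. -26. -55.]
```

Run:
```python
from h import *
f=np.load('pics/w5.npz'); c={k:f[k] for k in('camera_matrix','R','t')}; c['k1']=float(f['k1']); P=cloud(c,f['d']); hsv=cv2.cvtColor(f['p'],cv2.COLOR_RGB2HSV)
R2=T.from_euler('z',.077); X=R2.inv().apply((P-np.array([666.,175,0])).reshape(-1,3)).reshape(P.shape)
i=(abs(X[...,0])<52)&(abs(X[...,1])<58)&(X[...,2]>6)&(X[...,2]<35)
red=i&((hsv[...,0]<8)|(hsv[...,0]>168))&(hsv[...,1]>80); q=X[red]; print(len(q),np.percentile(q,[2,50,98],axis=0).round(1))
A=np.c_[q[:,:2],np.ones(len(q))]
for _ in range(4):
    co=np.linalg.lstsq(A,q[:,2],rcond=None)[0]; r=q[:,2]-A@co; k=abs(r)<2.5*r.std()+.3; A=A[k];q=q[k]
print('tile plane slopes deg',np.degrees(np.arctan(co[:2])).round(1),'z0',co[2].round(1),r.std().round(2))
pot=(abs(X[...,0]+20)<12)&(abs(X[...,1])<22)&(X[...,2]>26)&(X[...,2]<62)
q=X[pot]; 
for z in range(26,62,6):
    y=q[(q[:,2]>=z)&(q[:,2]<z+6)]; print(z,len(y),y[:,0].min().round(1) if len(y) else'', np.percentile(y[:,0],5).round(1) if len(y) else '')
```

```text
4633 [[-43.6 -38.   17.2]
 [-19.   16.4  18.5]
 [ 21.9  54.8  19.7]]
tile plane slopes deg [ 0.1 -0. ] z0 18.5 0.59
26 279 -27.1 -26.3
32 303 -27.2 -26.3
38 325 -27.2 -26.4
44 338 -27.9 -26.2
50 400 -27.4 -26.4
56 338 -26.7 -25.7
```

Run:
```python
from h import *
go([0,0,0],.55,.2)
# sample in tool frame target: board center (676,-96), yaw 11.7deg
b=np.radians(11.7); u=np.array([np.cos(b),np.sin(b),0]); 
for bx,z in((-60,60),(-60,9.5)): # sample centre at board x
    t=np.array([676.3,-96.5,0])+u*(bx-36.7); t[2]=14+ z-8; print(bx,z,t.round(1)); tip(t,.547,b)
```

```text
t 9.5 shift [-437.8  144.  -229.1] turn [ 0.0784  0.0065 -0.1294] dist 514.7
-60 60 [ 581.6 -116.1   66. ]
t 9.5 shift [ 88.7 286.   40.7] turn [ 0.0804  0.0035 -0.1331] dist 302.2
-60 9.5 [ 581.6 -116.1   15.5]
t 9.5 shift [ 62.6 286.   84. ] turn [ 0.0804  0.0035 -0.1331] dist 304.6
```

The tile lies flat (0.1°) and the pot is vertical with its front face at constant x; the held sample is level, its near end 18 mm behind the tip. Now carrying it to the board: sideways first, then forward, keeping the sample's centre 75 mm short of the board's centre.

```bash
python3 -m crank '[[40,0,50,0,0,0,0],[40,0,100,0,0.01,0,-0.02],[40,0,140,0,0.04,0.002,-0.07],[40,0,180,0,0.0804,0.0035,-0.1331],[40,25,220,12,0.0804,0.0035,-0.1331],[40,50,260,24,0.0804,0.0035,-0.1331],[40,75.5,283,34,0.0804,0.0035,-0.1331],[40,75.5,283,34,0.0804,0.0035,-0.1331],[40,75.5,283,34,0.0804,0.0035,-0.1331],[40,75.5,283,34,0.0804,0.0035,-0.1331]]'
cat > m3.py <<'E'
from h import *; import sys
s=manip.read_state(); c=optics.calibration('wrist'); p,d=optics.camera('wrist'); P=cloud(c,d); hsv=cv2.cvtColor(p,cv2.COLOR_RGB2HSV)
n=sys.argv[1]; np.savez(f'pics/{n}.npz',p=p,d=d,**{k:c[k] for k in('camera_matrix','R','t','k1')},pos=s['eef_pos'],rot=s['eef_rot']); cv2.imwrite(f'pics/{n}.png',p[:,:,::-1])
R=Rt(s); tipw=s['eef_pos']-29*R.apply([0,0,1]); print('tip',tipw.round(1),s['eef_rot'])
b=np.radians(11.7); B=T.from_euler('z',b); X=B.inv().apply((P-np.array([676.3,-96.5,0])).reshape(-1,3)).reshape(P.shape); tb=B.inv().apply(tipw-[676.3,-96.5,0])
L=X-tb; print('tip in board',tb.round(1))
m=(abs(L[...,1])<26)&(abs(L[...,2]-7.5)<5)&(L[...,0]>-22)&(L[...,0]<120)
k,lab,st,_=cv2.connectedComponentsWithStats(m.astype(np.uint8)); k=1+st[1:,4].argmax(); q=X[lab==k]
print('sample in board frame',cv2.minAreaRect(q[:,:2].astype(np.float32)),'z',np.median(q[:,2]),len(q),'x',np.percentile(q[:,0],[.5,99.5]).round(1),'y',np.percentile(q[(q[:,0]>tb[0]+12)][:,1],[.5,99.5]).round(1))
w=(abs(X[...,0])<110)&(abs(X[...,1])<75)&(X[...,2]>3)&(X[...,2]<14.5)&(hsv[...,1]>90)&(hsv[...,0]<18)
k,lab,st,_=cv2.connectedComponentsWithStats(w.astype(np.uint8)); k=1+st[1:,4].argmax(); Q=X[lab==k]; print('board z',np.median(Q[:,2]),len(Q))
for x0 in range(-95,100,15):
    y=Q[abs(Q[:,0]-x0)<5][:,1]
    if len(y)>30: print(x0,np.percentile(y,[.5,99.5]).round(1))
print('x range',np.percentile(Q[:,0],[.3,99.7]).round(1))
for x0 in range(-20,90,12):
    k=(abs(X[...,0]-x0)<3)&(abs(X[...,1])<28)&(hsv[...,1]<60)&(X[...,2]<60)&(X[...,2]>8); 
    if k.sum()>20: print('clip',x0,np.median(X[k][:,2]).round(1),np.percentile(X[(abs(X[...,0]-x0)<3)&(abs(X[...,1])<45)&(hsv[...,1]<60)&(X[...,2]<60)&(X[...,2]>10)][:,1],[1,99]).round(1))
E
python3 m3.py w6
```

```text
clock: 10.5
eef_pos: [569.3, -89.5, 37.5]
eef_rot: [-3.141, -0.546, 0.204]
wrist_force: [0.7, 1.5, -0.5]
finger_gap: 47.7
finger_force: 25.0
tip [554.5 -92.6  62.2] [-3.14068425 -0.54620929  0.20381072]
tip in board [-118.4   28.5   62.2]
sample in board frame ((-81.18051147460938, 28.637662887573242), (110.36000061035156, 51.683414459228516), 0.044741615653038025) z 69.76599464188963 14611 x [-136.3  -27.4] y [ 6.2 53.6]
board z 9.533599020442567 9157
-95 [-53.6  -1.7]
-80 [-53.5  -1.9]
-65 [-53.3  -1.6]
-50 [-53.7  -2. ]
-35 [-53.5  -1.8]
-20 [-53.5  -1.6]
-5 [-53.4  -2. ]
10 [-53.8 -39.3]
25 [-53.6 -37.8]
40 [-53.4 -36.6]
55 [-53.5 -37.4]
70 [-53.8 -38.3]
85 [-53.3 -39.6]
x range [-92.3  90.5]
clip -8 29.9 [-31.5   0.2]
clip 4 26.5 [-31.4  31.5]
clip 16 22.6 [-31.8  30.8]
clip 28 18.7 [-31.7  31.6]
clip 40 19.3 [-31.1  32.1]
clip 52 21.4 [-31.6  32.4]
clip 64 23.4 [-32.1  32.4]
clip 76 25.9 [-36.2  37.3]
clip 88 29.5 [-37.1  37.5]
```

Board frame holds well (edges constant, yaw 11.7°), and sample yaw relative to it is 0.04°. The arm was still moving; finishing the sideways move.

```bash
cat > g.py <<'E'
from h import *; import sys
bx,by,z=map(float,sys.argv[1:4]); b=np.radians(11.7); B=T.from_euler('z',b)
t=B.apply([bx-36.7,by,0])+[676.3,-96.5,0]; t[2]=z+6.4; tip(t,.547,b)
E
python3 g.py -75 -0.7 40
```

```text
t 10.55 shift [-5.6 22.6 17.5] turn [ 0.0044 -0.0026 -0.0019] dist 29.1
```

```bash
python3 -m crank '[[40,-5.6,22.6,17.5,0.0044,0,-0.0019],[40,-5.6,22.6,17.5,0.0044,0,-0.0019],[40,-5.6,22.6,17.5,0.0044,0,-0.0019],[40,-5.6,22.6,17.5,0.0044,0,-0.0019]]'; python3 m3.py w7; python3 g.py -62 -0.7 9
```

```text
clock: 10.95
eef_pos: [577.8, -108.1, 20.4]
eef_rot: [-3.138, -0.547, 0.207]
wrist_force: [-0.1, 0.1, 0.4]
finger_gap: 47.5
finger_force: 25.0
tip [ 563.1 -111.3   45.2] [-3.13768823 -0.5469105   0.20663404]
tip in board [-113.9    8.4   45.2]
sample in board frame ((-76.71647644042969, 8.563583374023438), (110.14813995361328, 51.865020751953125), 0.1702706515789032) z 52.77957342207351 14644 x [-131.7  -22.7] y [-13.6  33.8]
board z 9.551344685285894 7873
-95 [-53.4 -19.3]
-80 [-53.9 -19.6]
-65 [-53.7 -19.3]
-50 [-53.7 -19.1]
-35 [-53.6 -19.5]
-20 [-53.7 -19.1]
-5 [-53.6 -19.5]
10 [-53.8 -36.1]
25 [-53.8 -34.9]
40 [-53.6 -34.3]
55 [-53.7 -34.9]
70 [-53.3 -34.9]
85 [-54.  -37.7]
x range [-92.3  90.6]
clip -8 30.1 [-31.5  32.9]
clip 4 26.5 [-31.1  33. ]
clip 16 22.6 [-31.4  33.4]
clip 28 18.7 [-31.3  33.2]
clip 40 19.4 [-31.3  33.6]
clip 52 21.4 [-31.4  33.1]
clip 64 23.5 [-31.1  33.2]
clip 76 25.9 [-36.3  38.1]
t 11.0 shift [-2.9  9.4 33.5] turn [-0.005  -0.0005  0.0025] dist 34.9
```

```bash
python3 -m crank '[[40,-2.9,9.4,15,-0.004,0,0.0025],[40,-4,9.4,30,-0.004,0,0.0025],[40,-4,9.4,30,-0.004,0,0.0025],[40,-4,9.4,30,-0.004,0,0.0025],[40,-4,9.4,30,-0.004,0,0.0025]]'; python3 m3.py w8 | head -6; python3 g.py -62 -0.7 8.3;python3 g.py -50 -0.7 8.0
```

```text
clock: 11.5
eef_pos: [592.2, -115.2, -6.2]
eef_rot: [-3.141, -0.549, 0.204]
wrist_force: [0.8, 0.0, 0.4]
finger_gap: 47.4
finger_force: 25.0
tip [ 577.4 -118.3   18.5] [-3.14109167 -0.54853839  0.20424474]
tip in board [-101.3   -1.3   18.5]
sample in board frame ((-63.96288299560547, -1.1855182647705078), (110.45762634277344, 51.768611907958984), 0.013678130693733692) z 26.150234817276374 14642 x [-119.1  -10.2] y [-23.5  23.9]
board z 9.613518028024961 17573
-95 [-53.4  54.4]
-80 [-53.7  54.8]
t 11.55 shift [ 0.1 -0.7  4.6] turn [-0.0004 -0.0017 -0.0001] dist 4.7
t 11.55 shift [10.2 -0.7 11.1] turn [-0.0004 -0.0017 -0.0001] dist 15.1
```

```bash
python3 -m crank '[[40,-1.1,0,1.8,0,0,0],[40,-2.1,0,3.5,0,0,0],[40,-2.1,0,3.5,0,0,0]]'; python3 -m crank '[[40,3.4,0,2.1,0,0,0],[40,6.8,0,4.2,0,0,0],[40,10.2,0,6.2,0,0,0],[40,13.7,0,8.3,0,0,0],[40,17.1,0,10.4,0,0,0],[40,20.5,0,12.5,0,0,0],[40,20.5,0,12.5,0,0,0]]'; python3 -m crank '[[40,3.4,0,2.1,0,0,0],[40,6.8,0,4.2,0,0,0],[40,10.2,0,6.2,0,0,0],[40,13.7,0,8.3,0,0,0],[40,17.1,0,10.4,0,0,0],[40,20.5,0,12.5,0,0,0],[40,20.5,0,12.5,0,0,0]]'; python3 m3.py w9; python3 g.py 11 -0.7 8.0
```

```text
clock: 11.85
eef_pos: [592.4, -115.6, -10.6]
eef_rot: [-3.141, -0.549, 0.204]
wrist_force: [-3.0, 0.7, 5.6]
finger_gap: 47.5
finger_force: 25.0
clock: 12.55
eef_pos: [616.4, -110.8, -10.5]
eef_rot: [-3.142, -0.549, 0.204]
wrist_force: [1.9, 0.3, 2.1]
finger_gap: 47.3
finger_force: 25.0
clock: 13.25
eef_pos: [639.8, -106.0, -10.5]
eef_rot: [-3.141, -0.549, 0.204]
wrist_force: [3.4, 0.6, 2.3]
finger_gap: 47.6
finger_force: 25.0
tip [ 625.  -109.1   14.3] [-3.14143953 -0.54912015  0.20365497]
tip in board [-52.8  -1.9  14.3]
sample in board frame ((-34.49314880371094, -1.8752803802490234), (51.699771881103516, 72.40038299560547), 89.93407440185547) z 22.11871677013498 10421 x [-70.6   1. ] y [-24.   23.3]
board z 9.65132044341176 7527
-80 [52.6 55.9]
-65 [45.9 55.3]
-50 [37.7 55.4]
-35 [25.6 55.2]
-20 [25.4 55.1]
-5 [25.2 55. ]
10 [26.2 55.3]
25 [38.3 55.1]
40 [36.8 55.3]
55 [37.2 55.6]
70 [37.2 55.6]
85 [40.  55.7]
x range [-75.8  91.5]
clip -8 41.5 [-31.2  32.8]
clip 4 37.3 [-31.6  32.9]
clip 16 31.6 [-31.3  32.9]
clip 28 25.9 [-31.4  33. ]
clip 40 25.2 [-31.2  33.3]
clip 52 25.5 [-31.5  32.9]
clip 64 26.0 [-31.9  32.7]
clip 76 26.7 [-36.4  38. ]
clip 88 29.5 [-36.6  38. ]
t 13.3 shift [23.1 -1.2 14. ] turn [ 0.0003 -0.0023 -0.0004] dist 27.0
```

The clip has risen from about 19 to 26 mm at the pressing line, so the sample's end is under it. Pushing 26 mm further.

```bash
python3 -m crank '[[40,3.4,-0.2,2.1,0,0,0],[40,6.8,-0.4,4.2,0,0,0],[40,10.2,-0.6,6.2,0,0,0],[40,13.7,-0.8,8.3,0,0,0],[40,17.1,-1,10.4,0,0,0],[40,20.5,-1,12.5,0,0,0],[40,22.2,-1,13.6,0,0,0],[40,22.2,-1,13.6,0,0,0],[40,22.2,-1,13.6,0,0,0]]'; python3 m3.py w10 |head -4
```

```text
clock: 14.2
eef_pos: [664.9, -99.8, -10.5]
eef_rot: [-3.141, -0.549, 0.204]
wrist_force: [-0.8, 0.1, 6.4]
finger_gap: 47.7
finger_force: 25.0
tip [ 650.1 -102.8   14.3] [-3.14130926 -0.54905221  0.20357608]
tip in board [-27.   -0.9  14.3]
sample in board frame ((-23.01331329345703, -0.9147491455078125), (51.9134521484375, 43.75328063964844), 89.94602966308594) z 22.097334072375464 6733 x [-44.8  -1.5] y [-23.   24.5]
board z 9.659711463198168 5684
```

```bash
python3 -m crank '[[70,0,0,0,0,0,0],[70,0,0,0,0,0,0],[70,0,0,0,0,0,0],[70,0,0,0,0,0,0],[70,0,0,-10,0,0,0],[70,0,0,-30,0,0,0],[70,0,0,-60,0,0,0],[70,0,0,-100,0,0,0],[70,0,0,-140,0,0,0],[70,0,0,-140,0,0,0]]'
python3 - <<'E'
from h import *
import subprocess,sys
sys.argv=['m3','w11']; exec(open('m3.py').read().split("m=(abs(L")[0])
print(s['finger_gap'],s['finger_force'])
m=(abs(X[...,1])<27)&(abs(X[...,2]-22)<4)&(X[...,0]>-60)&(X[...,0]<-8)&(hsv[...,1]>60)
q=X[m]; print('sample',cv2.minAreaRect(q[:,:2].astype(np.float32)),np.median(q[:,2]),np.percentile(q[:,0],[.5,99.5]),np.percentile(q[:,1],[.5,99.5]))
for x0 in(-8,16,28,40,64): 
    k=(abs(X[...,0]-x0)<3)&(abs(X[...,1])<28)&(hsv[...,1]<60)&(X[...,2]<60)&(X[...,2]>8); print('clip',x0,np.median(X[k][:,2]).round(1))
for x0 in(-60,-70): y=X[(abs(X[...,0]-x0)<4)&(abs(X[...,2]-9.6)<2)&(hsv[...,1]>90)&(hsv[...,0]<18)&(abs(X[...,1])<65)][:,1]; print(np.percentile(y,[.5,99.5]))
# pot/tile in scene camera, bystanders before/after in top
ps,ds=optics.camera('scene'); pt,dt=optics.camera('top')
a=cv2.resize(ps[150:260,200:370],None,fx=4.6,fy=4.6)[:,:,::-1]; bb=cv2.resize(pt[120:280,170:480],(782,404))[:,:,::-1][:90]
cv2.imwrite('pics/fin.png',a)
t0=np.load('pics/top0.npz')['p'].astype(int); D=np.abs(t0-pt).sum(2)
for n,(u,v) in dict(tape=(453,239),eraser=(185,264),glue=(310,135),o1=(313,226),o2=(365,245)).items(): print(n,D[v-12:v+13,u-16:u+17].mean().round(1))
E
```

```text
clock: 15.25
eef_pos: [593.0, -115.5, 113.5]
eef_rot: [3.138, -0.553, 0.205]
wrist_force: [0.5, 0.8, -0.6]
finger_gap: 65.8
finger_force: 0.0
tip [ 578.1 -118.5  138.1] [ 3.13806935 -0.55306219  0.20481379]
tip in board [-100.7   -1.6  138.1]
65.7552390899443 0.0
sample ((-26.605854034423828, 0.9903163909912109), (37.41080856323242, 47.78938674926758), 0.3786941468715668) 22.09903015282432 [-44.99163263  -8.10052594] [-22.43166945  24.79840883]
clip -8 41.3
clip 16 31.7
clip 28 25.9
clip 40 25.1
clip 64 25.9
[-52.72044142  55.35750641]
[-53.17674108  54.73882592]
tape 29.8
eraser 31.3
glue 30.3
o1 26.7
o2 201.6
```

View pics/fin.png

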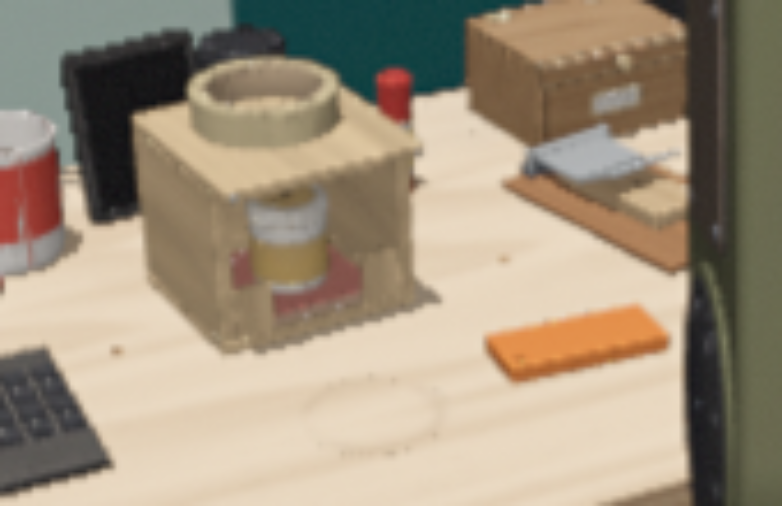

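The picture shows the pot upright at (290,235) on the flat red tile in the shelf, and the sample at (655,195) under the raised clip. Sample centred on the board to within 1 mm, its far end at board x ≈ +65 and the clip raised about 7 mm on it. Bystanders are unchanged; the only large change, at the second orange slab, is probably the arm covering it.

```bash
python3 -c "
from cell import manip
print(manip.sign_off())"
```

```text
the job is handed in; nothing more can be done
None
```

I handed the job in after about 15 s: the oak sample lies lengthwise in the middle of the board with its end under the clip and the gripper let go, the pot stands on the flat tile in the shelf, and the tape measure, eraser and glue stick show no change.

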